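Seat the brass roller in the planishing stand

TASK

Lift the brass roller off its wooden rest and lower it, axle level, into the two open slots of the green planishing stand, past the spring keepers until both axle ends bottom evenly. Bed it there with a steady downward push of about 20 N for half a second (never above 35 N on the stand), then let go and leave it seated. Leave the dark roller, the hammer and the white bottle where they are.

Things in the scene. Friction and masses are not known exactly. Their poses are not given: they have to be found in the camera images.
- brass_roller: Brass drum, 50 mm in diameter and 44 mm wide, on a round steel axle 12 mm thick and 124 mm long (40 mm out at each end, tips rounded). 0.4 to 0.75 kg. Origin at the drum's middle on the axle line; y along the axle; z up and origin 45 mm above the bench at the start. Fingers can close across the drum's diameter from above. May be seated either way round.
- rest_a: Light wood rest that holds the brass roller at the start: base 70 x 124 mm, 8 mm high; two V-notched posts 12 mm thick, 45 mm either side of the middle along y, tops about 48 mm high. Origin on the bench under its middle.
- stand: Green steel stand fixed to the bench; origin on the bench under its middle, z up; the seated axle lies along y, over the origin. Base plate 90 (x) by 130 (y) by 14 mm; two upright cheeks 60 mm wide (x) and 14 mm thick, centred at y = -37 and +37 mm (inner faces 60 mm apart), 105 mm high, each with an open-topped slot at x = 0.
- slot_mouths (a point): Midway between the tops of the two slots, 105 mm above the bench (axes as the stand). Slots are 14.5 mm wide, flaring above 92 mm height to a 30 mm mouth. Their bottoms are hard steel seats, at the same height in both slots, but reset from job to job and not measured: the seated axle's centre is 56 to 68 mm above the bench. Find them by feel.
- keeper_a_tip (a point): Tip of the spring-loaded steel ball (keeper, 14 mm in diameter) that juts 4 mm out of the slot's +x wall in the cheek at y = -37 mm, 76.5 mm above the bench; it gives way to +x and pushes the axle to -x. The axle meets it with its centre 82 to 86 mm up and is past it below about 69 mm; both keepers together yield to some 8 to 20 N, weight included.
- keeper_b_tip (a point): Tip of the spring-loaded steel ball (keeper, 14 mm in diameter) that juts 4 mm out of the slot's +x wall in the cheek at y = +37 mm, 76.5 mm above the bench; it gives way to +x and pushes the axle to -x. The axle meets it with its centre 82 to 86 mm up and is past it below about 69 mm; both keepers together yield to some 8 to 20 N, weight included.
- dark_roller: The same roller in dark steel on another such rest; leave it alone. Origin at the drum's middle, y along the axle.
- hammer_grip (a point): Hammer lying on the bench, 260 mm long with a wooden handle; point on its handle. Leave alone.
- bottle: White bottle with a blue cap, 56 mm in diameter, 120 mm high; origin at the centre of its underside, z up. Leave alone.
Things that resemble listed ones, but are neither listed nor needed, are in the scene too. Of the things like the stand, leave any that is pink or purple; of the rest the larger one is meant.

How it is judged:
On the way:
1. with both axle ends down on the slot bottoms and level, the roller is pressed onto the stand with more than 11 N for 0.3 s (z of brass_roller in the frame of stand below 0.069 m and x of brass_roller in the frame of stand between -0.003 and 0.003 m and angle between the y axis of brass_roller and the y axis of stand, either way round below 0.03 rad and contact force between brass_roller and stand above 11 N), for 0.3 s.
At the end, for the whole second after the job is handed in: The brass roller rests in the stand, released and still, its axle past both keepers (centre 53.5 to 69 mm above the bench), within 3 mm of the slots' middle, within 10 mm endways and within 0.03 rad of the stand's axle line (both ends bottomed evenly) (z of brass_roller in the frame of stand between 0.0535 and 0.069 m and x of brass_roller in the frame of stand between -0.003 and 0.003 m and y of brass_roller in the frame of stand between -0.01 and 0.01 m and angle between the y axis of brass_roller and the y axis of stand, either way round below 0.03 rad and contact force between brass_roller and stand above 1 N and linear speed of brass_roller below 0.02 m/s); the robot touches nothing.
It fails at once if the brass roller is forced onto the stand with more than 36 N (contact force between brass_roller and stand above 36 N).
It fails at once if the brass roller's axle is tipped more than 0.35 rad from level (angle between brass_roller's own y axis and vertical below 1.22 rad or angle between brass_roller's own y axis and vertical above 1.92 rad).
It fails at once if the dark roller is moved more than 15 mm (distance of dark_roller from where it was at the start of the episode above 0.015 m).
It fails at once if the hammer is moved more than 30 mm (distance of hammer_grip from where it was at the start of the episode above 0.03 m).
It fails at once if the bottle is moved more than 30 mm or tipped over (distance of bottle from where it was at the start of the episode above 0.03 m or angle between bottle's own z axis and vertical above 0.5 rad).
It also fails if it takes over 69 s, if anything falls off the work surface, if the arm or the gripper's body presses on something with over 40 N, if the wrist force passes 120 N, or if a joint passes its speed limit or range.

ROBOT

A 6-joint arm with a two-finger parallel gripper is mounted at the origin on the work surface. World frame = base frame: x ahead of the robot, y to its left, z up, the work surface at z = 0. Lengths are in m, angles in rad, forces in N, time in s.
With the tool pointing down it reaches from about 0.35 to 0.85 m from the base axis. Payload 8.1 kg.
Tool frame: the origin (TCP) lies midway between the tips of the shut fingers; the grasp point (between the pads) lies 19 mm behind it; x points along the fingers, y is the direction in which the jaws open and shut, and the axes are right-handed (so a half turn about x gives the same grasp; the last joint's range is limited). The gripper opens to 93 mm and grips with 3 to 60 N. Pads are 15 mm wide; open, the fingers measure 128 mm over their backs; the gripper's body (75 mm by 188 mm) begins 65 mm behind the grasp point.
Start: joints at [-1.319, 0.13, 1.488, -0, 1.523, -0.085], TCP at [0.198, -0.566, 0.219] pointing down, gripper open.
Joint ranges: [-2.96, 2.96], [-0.89, 2.26], [0.02, 2.5], [-1.34, 4.48], [0, 2.73], [-2.66, 2.66]. Speed limits (rad/s): [2.39, 2.39, 2.79, 3.14, 3.14, 3.14].

INTERFACE

Orientations are given as a rotation vector (axis times angle).
In Python, from rig import arm gives the robot as it stands. The module is installed in compiled form; this text tells all that it offers.
- The arm moves only by the tool move_arm, never from a script. Its argument "steps" is a list of rows, each a list of 7 numbers: the turn, a rotation vector about the tool's x, y, z in rad, then the shift along the tool's x, y, z in m, then the closure, from 0 (fully open) to 1 (shut). In form: [[rx, ry, rz, x, y, z, claw], ...]. A call has 1 to 5 rows; each row is the pose to reach, as a shift and turn from the pose commanded when the call began, along the tool's axes at that moment; what a row does not reach only later rows make up. A row lasts 1/8 s, in which the tool goes at most 62.5 mm and 10.7 degrees, less where a joint would pass 70% of its speed; a pose out of reach is approached as far as the arm can. A call with a gripper value outside its range is refused whole. The fingers move at their own pace and stop on an object; "force" is the grip in N (left out, the last holds). Time passes only in rows, so rows that repeat a pose let the fingers close. It gives the time, the measured TCP pose, the force and the opening at its end, in the units of the state.
- arm.get_state(): the state, without advancing time (a new reading comes with each control period).
- arm.camera(name): name is "side" or "top" or "wrist"; returns (picture, depth): 400x640x3 uint8, red, green, blue; 400x640 float32, m along the optical axis (not along the pixel's ray), 0 where there is no reading.
- arm.camera_model(name): a dict with "fov_y" (degrees; the focal length in pixels is half the picture's height over the tangent of half this angle, whatever the lens; pixels are square), "cx", "cy" (the principal point, pixels), "dist" ([k1, k2, p1, p2, k3] as OpenCV has them; the pictures are not rectified), "R" (3x3) and "t" (3): a world point X has camera coordinates R X + t. Camera axes: x right, y down, z forward; pixel columns grow to the right and rows downward; lengths in m; the calibration is good to about 2 mm. A picture is of the moment at which its call begins: read the wrist's pose just before it. camera_model takes no time and is no camera call; for the wrist camera it gives the pose at the moment of the call.
- arm.job_done(): hands the job in, once; it reports no verdict.
The state is a dict: "time": time; "joints": joint angles; "qd": joint speeds; "joint_efforts": joint torques, N m; "eef_pos": TCP position; "eef_rot": TCP orientation; "ft_force": force on the tool from outside, world axes, zero at the start; "wrist_torque": the same for the moment, N m; "gripper_width": finger opening in m.
Only numpy, scipy, OpenCV 4.12 (cv2) and the standard library are available. Lean on these libraries where they do the work, as an engineer would, in place of code of your own. Each camera call takes 0.05 s, during which the arm holds its last target.

## Working session

There is one attempt and no reset: what is moved stays moved. The work goes in short steps, Python scripts to look and compute and a tool call to move; the robot and the scene stay as the last step left them, time stands still between calls to the robot, and variables do not carry over. Pictures are saved under pics/ and viewed, and the job is handed in when it is done.

Besides the shell and the picture viewer there is one more tool, called by a JSON object that holds its "op" and its "data", one argument or row to a line. move_arm: Moves the arm, as the interface text tells. Its arguments: {"type":"object","properties":{"steps":{"type":"array"},"force":{"type":"number"}},"required":["steps"]}

```bash
mkdir -p pics
cat > h.py <<'E'
import numpy as np,cv2,json
from rig import arm
def snap(n,f):
    m=arm.camera_model(n); p,d=arm.camera(n)
    cv2.imwrite(f'pics/{f}.png',p[:,:,::-1]); np.savez(f'{f}.npz',p=p,d=d,R=m['R'],t=m['t'],fov=m['fov_y'],cx=m['cx'],cy=m['cy'],dist=m['dist'])
def load(f): return np.load(f'{f}.npz')
def K(z):
    f=200/np.tan(np.radians(float(z['fov']))/2); return np.array([[f,0,z['cx']],[0,f,z['cy']],[0,0,1.]])
def ray(z,u,v):
    n=cv2.undistortPoints(np.array([[[u,v]]],float),K(z),z['dist'])[0,0]
    r=np.array([n[0],n[1],1.]); return -z['R'].T@z['t'], z['R'].T@r
def atz(z,u,v,h):
    c,r=ray(z,u,v); return c+r*(h-c[2])/r[2]
def atd(z,u,v):
    c,r=ray(z,u,v); return c+r*z['d'][int(v),int(u)]
def tri(obs):
    A=np.zeros((3,3));b=np.zeros(3)
    for z,u,v in obs:
        c,r=ray(z,u,v); r=r/np.linalg.norm(r); P=np.eye(3)-np.outer(r,r); A+=P;b+=P@c
    x=np.linalg.solve(A,b); return x
def proj(z,X):
    return cv2.projectPoints(np.array([X],float),cv2.Rodrigues(z['R'])[0],z['t'],K(z),z['dist'])[0].ravel()
def crop(f,u0,v0,w,h,s,o):
    im=cv2.imread(f'pics/{f}.png')[v0:v0+h,u0:u0+w]; cv2.imwrite(f'pics/{o}.png',cv2.resize(im,None,fx=s,fy=s,interpolation=cv2.INTER_CUBIC))
E
python3 - <<'E'
from h import *
for n in ['side','top','wrist']: snap(n,n+'0')
print(arm.get_state())
for n in ['side','top','wrist']:
    m=arm.camera_model(n);print(n,m)
E
```

```text
{'time': 0.15, 'joints': array([-1.31941022e+00,  1.30975119e-01,  1.48904345e+00,  2.19840743e-05,
        1.52301640e+00, -8.53947879e-02]), 'qd': array([-4.61117518e-04, -3.23381915e-03, -3.26242704e-03,  6.81519011e-04,
       -2.33030093e-05,  5.45826522e-04]), 'joint_efforts': array([ 3.32813233e-04, -5.60477543e+01, -4.92333949e+01,  7.67656602e-02,
        3.05952807e-02, -6.15637487e-05]), 'eef_pos': array([ 0.19818991, -0.56584553,  0.21782808]), 'eef_rot': array([ 2.03926766,  0.34818072, -2.03946974]), 'ft_force': array([-0.44779698, -0.4541004 , -0.06005278]), 'wrist_torque': array([-0.0455067 , -0.00913318, -0.04812339]), 'gripper_width': 0.0933593381097507}
side {'fov_y': 42.517833634069184, 'cx': 328.9746859099373, 'cy': 198.1836319682495, 'dist': array([-0.00651483,  0.        ,  0.        ,  0.        ,  0.        ]), 'R': array([[-0.76468244, -0.64435969, -0.00783281],
       [-0.36785652,  0.44646271, -0.81569151],
       [ 0.52909578, -0.62086362, -0.5784341 ]]), 't': array([0.40587174, 0.29982752, 1.0071835 ])}
top {'fov_y': 49.02562789746838, 'cx': 316.51608789443424, 'cy': 193.70741361282612, 'dist': array([-0.00487343,  0.        ,  0.        ,  0.        ,  0.        ]), 'R': array([[-0.02738176, -0.99896132,  0.03642151],
       [-0.98464912,  0.02067042, -0.17331718],
       [ 0.17238431, -0.04060813, -0.98419237]]), 't': array([-0.05874711,  0.55732835,  0.87903685])}
wrist {'fov_y': 65.93271036542313, 'cx': 319.1444191079176, 'cy': 198.94996203214242, 'dist': array([-0.00193918,  0.        ,  0.        ,  0.        ,  0.        ]), 'R': array([[ 3.30535593e-01, -9.43793527e-01, -1.34291864e-05],
       [-9.06625809e-01, -3.17522659e-01,  2.77865081e-01],
       [-2.62251529e-01, -9.18321241e-02, -9.60620110e-01]]), 't': array([-0.59965504, -0.03250063,  0.38912688])}
```

View pics/side0.png

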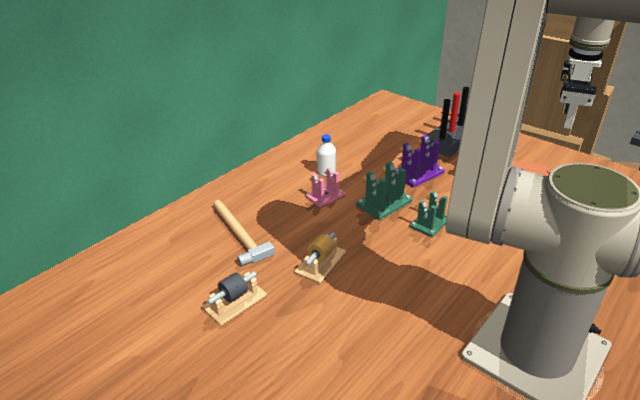

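View pics/top0.png

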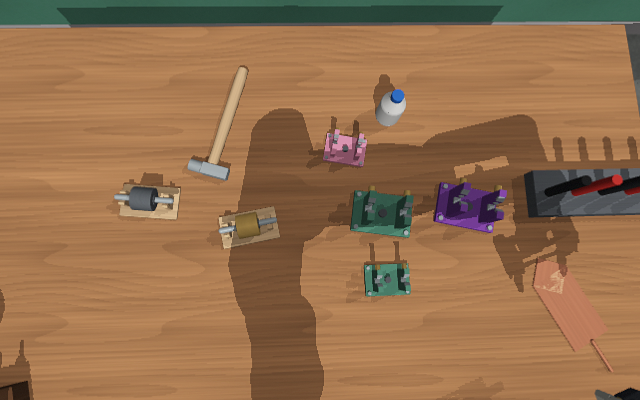

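View pics/wrist0.png

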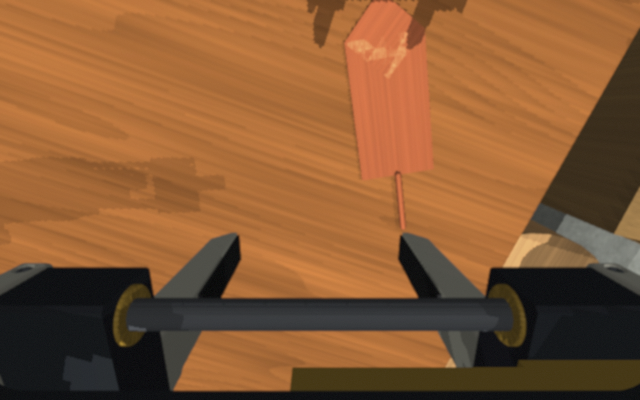

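Stand candidates in the top view are pink (345,148), purple (470,207), small green (387,279) and large green (382,213). Pink and purple are ruled out and the larger green fits, so it is (382,213). The brass drum is at (247,225) and the dark one at (145,199). I'll confirm in enlarged crops.

Run:
```python
from h import *
crop('top0',210,170,220,140,3.6,'c_top'); crop('side0',290,140,170,150,4,'c_side')
z=load('top0');s=load('side0')
for n,u,v in [('drum',247,225),('standbase',382,215),('small',387,279)]:
    print(n,atd(z,u,v))
```

```text
drum [0.49051662 0.07174453 0.07055364]
standbase [ 0.51007223 -0.21380385  0.02626091]
small [ 0.37367984 -0.21824968  0.02077136]
```

View pics/c_top.png

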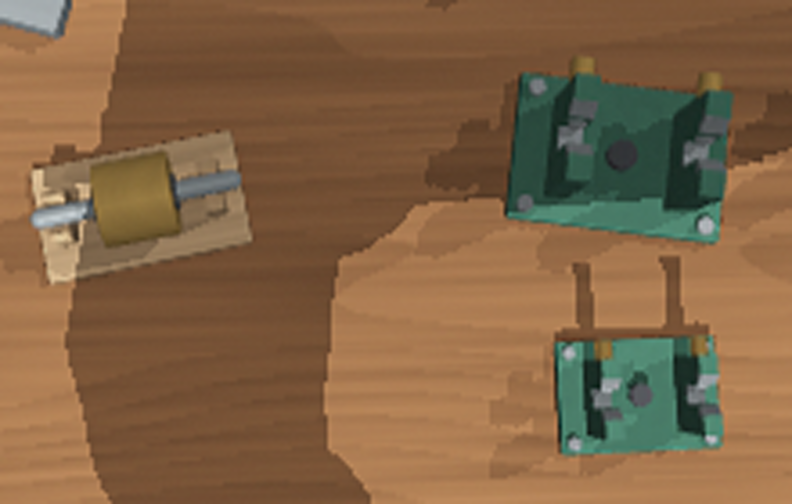

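View pics/c_side.png

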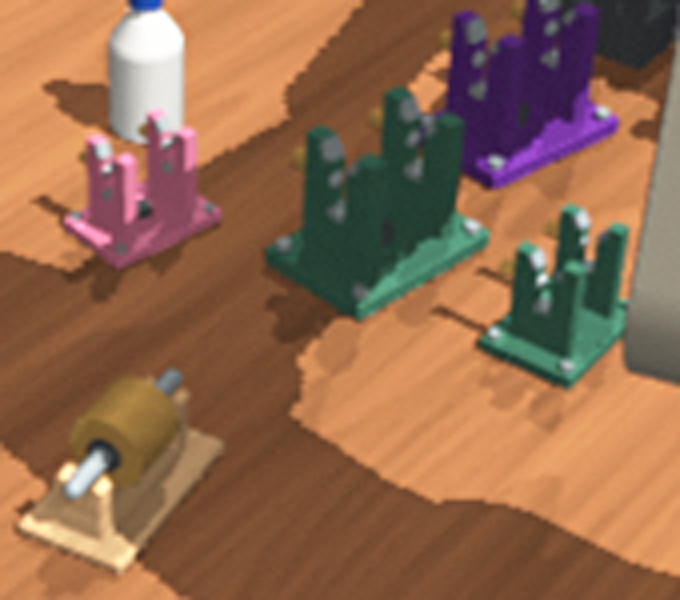

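The crops confirm it: the large green stand at about (382,213) in the top view, keeper housings on its far (+x world) side, and the brass roller on the rest nearer the robot. Next I'll fetch a wrist view above the stand.

```bash
cat >> h.py <<'E'
from scipy.spatial.transform import Rotation as Ro
def rd(yaw):  # tool x down, tool y at 'yaw' (deg) sign given
    a=np.radians(yaw); y=np.array([np.cos(a),np.sin(a),0]); x=np.array([0,0,-1.]); return np.column_stack([x,y,np.cross(x,y)])
def plan(pos,yaw,cur=None):
    s=arm.get_state(); p=s['eef_pos'];R=Ro.from_rotvec(s['eef_rot']).as_matrix()
    if cur is not None: p,R=cur
    T=rd(yaw); r=Ro.from_matrix(R.T@T).as_rotvec(); d=R.T@(np.array(pos)-p)
    n=max(np.linalg.norm(d)/.0625,np.degrees(np.linalg.norm(r))/10.7)
    print('turn',r.round(4),'shift',d.round(4),'rows>=',round(n,1))
E
python3 - <<'E'
from h import *
s=arm.get_state();R=Ro.from_rotvec(s['eef_rot']).as_matrix();print(R.round(3))
z=load('wrist0');c=-z['R'].T@z['t'];print('cam in tool',(R.T@(c-s['eef_pos'])).round(4))
print('optical axis in tool',(R.T@z['R'][2]).round(3),(R.T@z['R'][0]).round(3))
top=load('top0')
for n,u,v in [('axle L',210+36/3.6,170+217/3.6),('axle R',210+238/3.6,170+180/3.6)]: print(n,atz(top,u,v,.045+.004).round(4))
for n,u,v in [('b1',508,215),('b2',717,240),('b3',520,74),('b4',732,92)]: print(n,atz(top,210+u/3.6,170+v/3.6,.014).round(4))
plan([.43,-.21,.25],-7);plan([.43,-.21,.25],173)
E
```

```text
[[-0.     0.33  -0.944]
 [ 0.001 -0.944 -0.33 ]
 [-1.    -0.001 -0.   ]]
cam in tool [-0.1649 -0.0002 -0.0769]
optical axis in tool [0.961 0.001 0.278] [-0.001  1.    -0.   ]
axle L [0.4831 0.13   0.049 ]
axle R [0.5019 0.0138 0.049 ]
b1 [ 0.4809 -0.1468  0.014 ]
b2 [ 0.4627 -0.2732  0.014 ]
b3 [ 0.5673 -0.1578  0.014 ]
b4 [ 0.5533 -0.2884  0.014 ]
turn [-1.1118e+00 -9.0000e-04  1.2000e-03] shift [-0.0318 -0.2593 -0.3364] rows>= 6.8
turn [2.0297e+00 1.4000e-03 1.1000e-03] shift [-0.0318 -0.2593 -0.3364] rows>= 10.9
```

Run:
```python
from h import *
plan([.515,-.17,.27],-7)
```

```text
turn [-1.1118e+00 -9.0000e-04  1.2000e-03] shift [-0.0517 -0.269  -0.4298] rows>= 8.2
```

{"op": "move_arm", "data": {
  "steps": [
    [-0.11,0,0,-0.01,-0.027,-0.043,0],
    [-0.22,0,0,-0.02,-0.054,-0.086,0],
    [-0.33,0,0,-0.03,-0.081,-0.129,0],
    [-0.44,0,0,-0.04,-0.108,-0.172,0],
    [-0.55,0,0,-0.05,-0.135,-0.215,0]
  ]
}}

```text
time: 0.78
eef_pos: [0.3573, -0.3663, 0.2688]
eef_rot: [1.69, 0.807, -1.69]
ft_force: [0.2, -0.9, -0.1]
gripper_width: 0.0931
```

Run:
```python
from h import *
s=arm.get_state();print(s['time'],s['eef_pos'])
plan([.515,-.17,.27],-7)
```

```text
0.775 [ 0.35732791 -0.36633235  0.26877324]
turn [-5.584e-01 -1.000e-04  1.000e-04] shift [-0.0012 -0.001  -0.2518] rows>= 4.0
```

{"op": "move_arm", "data": {
  "steps": [
    [-0.13,0,0,0,0,-0.055,0],
    [-0.27,0,0,0,0,-0.11,0],
    [-0.41,0,0,0,0,-0.17,0],
    [-0.55,0,0,0,0,-0.225,0],
    [-0.56,0,0,0,0,-0.25,0]
  ]
}}

```text
time: 1.4
eef_pos: [0.5158, -0.1714, 0.2682]
eef_rot: [1.297, 1.151, -1.296]
ft_force: [0.1, -0.4, -0.5]
gripper_width: 0.0931
```

Run:
```python
from h import *
s=arm.get_state();print(s['time'],s['eef_pos'],s['qd'].round(3))
snap('wrist','wA')
```

```text
1.4 [ 0.51579755 -0.17139683  0.26823154] [ 0.33   0.177 -0.168 -0.016 -0.003  0.308]
```

View pics/wA.png

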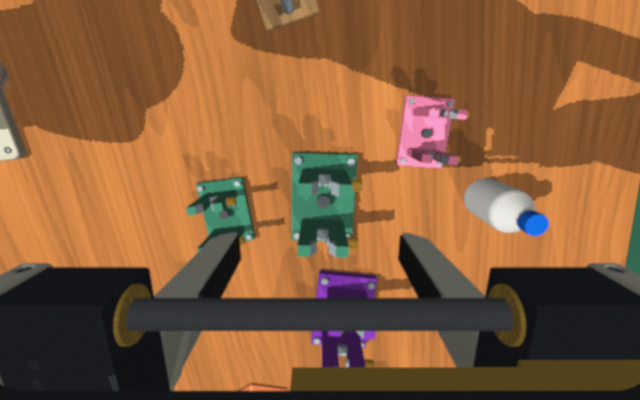

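{"op": "move_arm", "data": {
  "steps": [
    [0,0,0,0.03,0,-0.015,0],
    [0,0,0,0.08,0,-0.015,0],
    [0,0,0,0.08,0,-0.015,0]
  ]
}}

```text
time: 1.82
eef_pos: [0.5132, -0.158, 0.184]
eef_rot: [1.298, 1.157, -1.305]
ft_force: [-1.1, 0.4, 0.9]
gripper_width: 0.0931
```

Run:
```python
from h import *
s=arm.get_state();print(s['time'],s['eef_pos'],s['qd'].round(3))
snap('wrist','wB'); crop('wB',200,80,240,180,3.3,'cB')
```

```text
1.825 [ 0.5132104  -0.15797764  0.18401381] [-0.004 -0.04  -0.094 -0.     0.046 -0.   ]
```

View pics/cB.png

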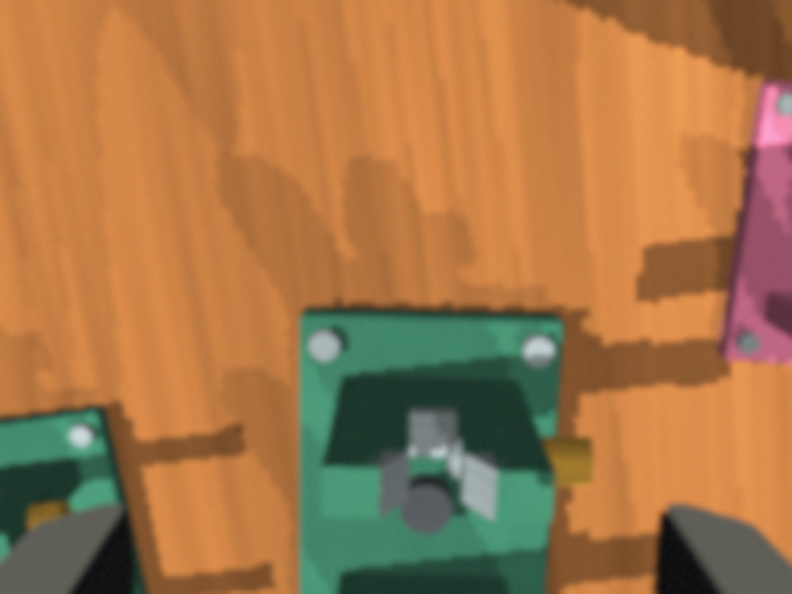

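Run:
```python
from h import *
plan([.515,-.245,.21],-7)
```

```text
turn [-0.0021 -0.0011  0.0043] shift [-0.0229  0.0107  0.0855] rows>= 1.4
```

{"op": "move_arm", "data": {
  "steps": [
    [0,0,0,-0.015,0.005,0.04,0],
    [0,0,0,-0.025,0.011,0.08,0],
    [0,0,0,-0.025,0.011,0.086,0],
    [0,0,0,-0.025,0.011,0.086,0]
  ]
}}

```text
time: 2.38
eef_pos: [0.5171, -0.2465, 0.2153]
eef_rot: [1.301, 1.146, -1.3]
ft_force: [0.3, -0.7, -0.7]
gripper_width: 0.093
```

Run:
```python
from h import *
s=arm.get_state();print(s['time'],s['eef_pos'],s['qd'].round(3))
snap('wrist','wC'); crop('wC',230,60,200,150,4,'cC');crop('wA',250,130,160,140,4,'cA')
z=load('wC');print((-z['R'].T@z['t']))
```

```text
2.375 [ 0.51710902 -0.24650976  0.21529004] [ 0.025 -0.001  0.028  0.002 -0.003  0.004]
[ 0.5258632  -0.16955499  0.38025143]
```

View pics/cC.png

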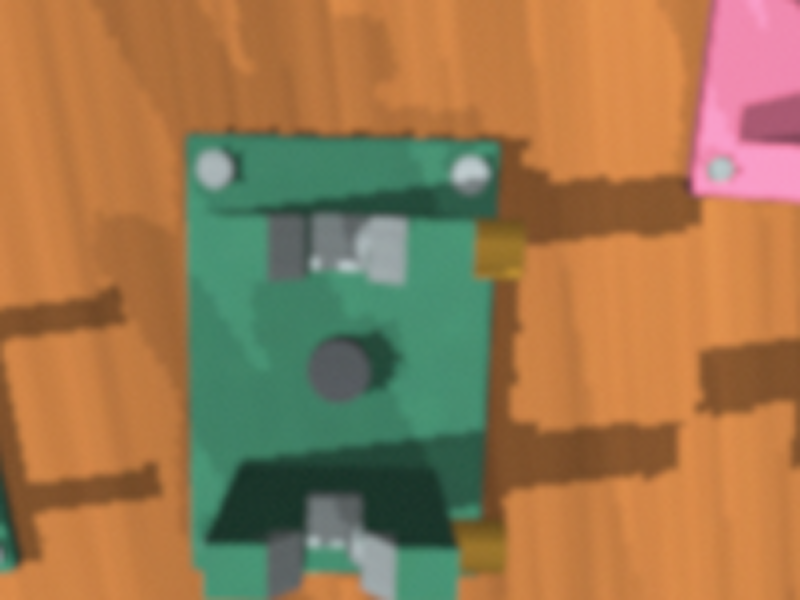

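Run:
```python
from h import *
z=load('wC');t=load('top0')
def P(u,v,h): 
    q=atz(z,230+u/4,60+v/4,h);print((u,v),q.round(4),atd(z,230+u/4,60+v/4).round(4));return q
print('base');[P(u,v,.014) for u,v in [(187,135),(500,143),(193,560),(485,515),(339,370)]]
print('B mouth');a=[P(u,v,.105) for u,v in [(268,215),(407,217),(268,282),(405,284)]];print(np.mean(a,0))
print('A mouth');a=[P(u,v,.105) for u,v in [(268,540),(397,545)]];print(np.mean(a,0))
crop('wC',260,170,110,80,7,'cC2')
```

```text
base
(187, 135) [ 0.4817 -0.1474  0.014 ] [ 0.4798 -0.1464 -0.0021]
(500, 143) [ 0.5689 -0.1605  0.014 ] [ 5.706e-01 -1.601e-01 -4.000e-04]
(193, 560) [ 0.4632 -0.2706  0.014 ] [ 0.4629 -0.2712  0.0118]
(485, 515) [ 0.5543 -0.2677  0.014 ] [ 5.554e-01 -2.715e-01 -3.000e-04]
(339, 370) [ 0.5156 -0.2181  0.014 ] [ 0.5159 -0.2166  0.0252]
B mouth
(268, 215) [ 0.5073 -0.1711  0.105 ] [ 0.5072 -0.1712  0.1032]
(407, 217) [ 0.5369 -0.1753  0.105 ] [ 0.537  -0.1753  0.1036]
(268, 282) [ 0.5053 -0.1851  0.105 ] [ 0.4984 -0.1903  0.0131]
(405, 284) [ 0.5349 -0.1893  0.105 ] [ 0.5379 -0.1959  0.0125]
[ 0.52110708 -0.18020747  0.105     ]
A mouth
(268, 540) [ 0.4968 -0.2429  0.105 ] [ 0.4965 -0.2437  0.1021]
(397, 545) [ 0.5263 -0.2479  0.105 ] [ 0.5263 -0.2483  0.1037]
[ 0.51154959 -0.24542312  0.105     ]
```

View pics/cC2.png

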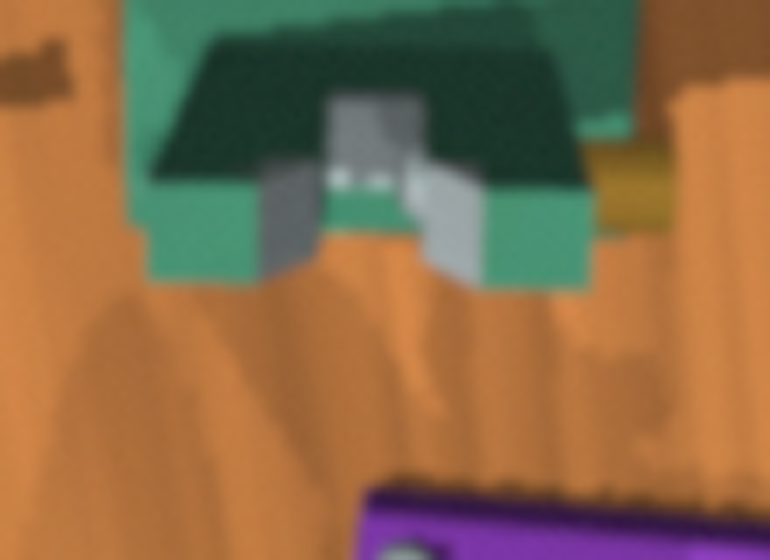

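View pics/cA.png

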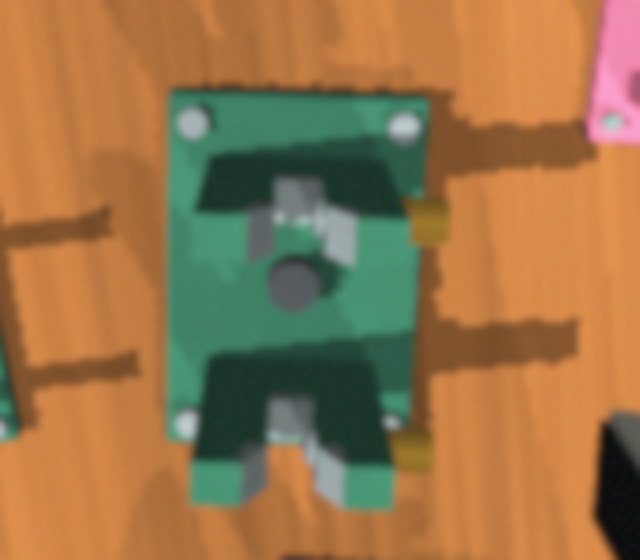

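Run:
```python
from h import *
z=load('wC');t=load('top0');s=load('side0')
f=lambda L:np.array([atz(z,260+u/7-.0,170+v/7,.105) for u,v in L])
A=f([(258,179),(484,185),(258,282),(485,288)]);print(A.round(4),A.mean(0))
A2=f([(150,180),(586,187),(148,280),(590,287)]);print('cheek A ctr',A2.mean(0))
g=lambda L:np.array([atz(z,230+u/4,60+v/4,.105) for u,v in L])
B=g([(268,215),(407,217),(268,281),(405,284)]);print(B.mean(0))
a,b=A.mean(0),B.mean(0);d=b-a;print('len',np.hypot(*d[:2]),'yaw',-np.degrees(np.arctan2(d[0],d[1])),'mid',(a+b)/2)
for n,X in [('A',a),('B',b),('mid@.105',(a+b)/2)]: print(n,'top',proj(t,X),'side',proj(s,X))
# edge dirs
print('mouth x-dir yaw',[np.degrees(np.arctan2(*(q[1]-q[0])[[1,0]])) for q in (A[:2],A[2:],A2[:2],A2[2:],B[:2],B[2:])])
crop('top0',345,175,80,70,9,'ct2');crop('side0',345,150,80,75,9,'cs2')
```

```text
[[ 0.4966 -0.2435  0.105 ]
 [ 0.5262 -0.2481  0.105 ]
 [ 0.4945 -0.2577  0.105 ]
 [ 0.5246 -0.2624  0.105 ]] [ 0.51048013 -0.25289409  0.105     ]
cheek A ctr [ 0.51013129 -0.25284711  0.105     ]
[ 0.52111482 -0.18015464  0.105     ]
len 0.07351275381689253 yaw -8.317851926833898 mid [ 0.51579747 -0.21652436  0.105     ]
A top [408.70105574 209.3911906 ] side [395.4520852  165.81051596]
B top [372.17574268 204.90757687] side [376.2330863  175.85499822]
mid@.105 top [390.4520277 207.1510942] side [385.98338795 170.75917609]
mouth x-dir yaw [np.float64(-8.81234859626459), np.float64(-8.836559911185203), np.float64(-8.188283989943729), np.float64(-8.196953943750898), np.float64(-7.981117952990046), np.float64(-8.422680021849223)]
```

View pics/ct2.png

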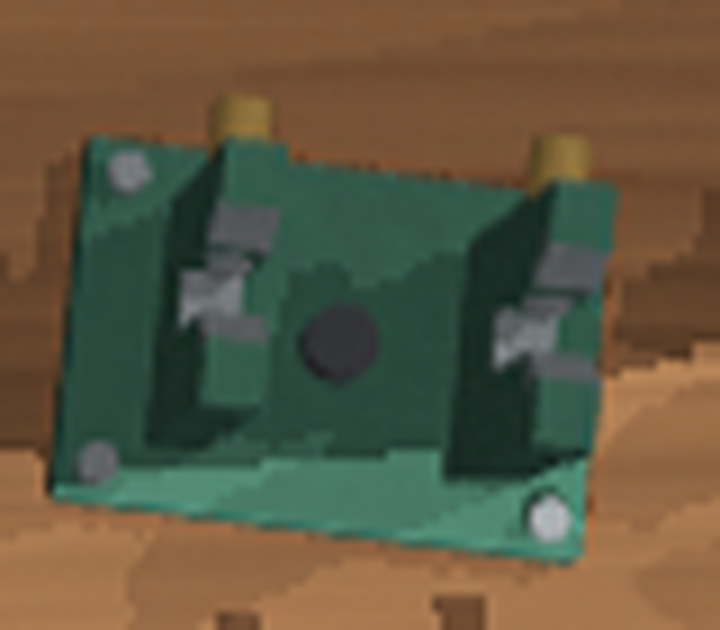

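View pics/cs2.png

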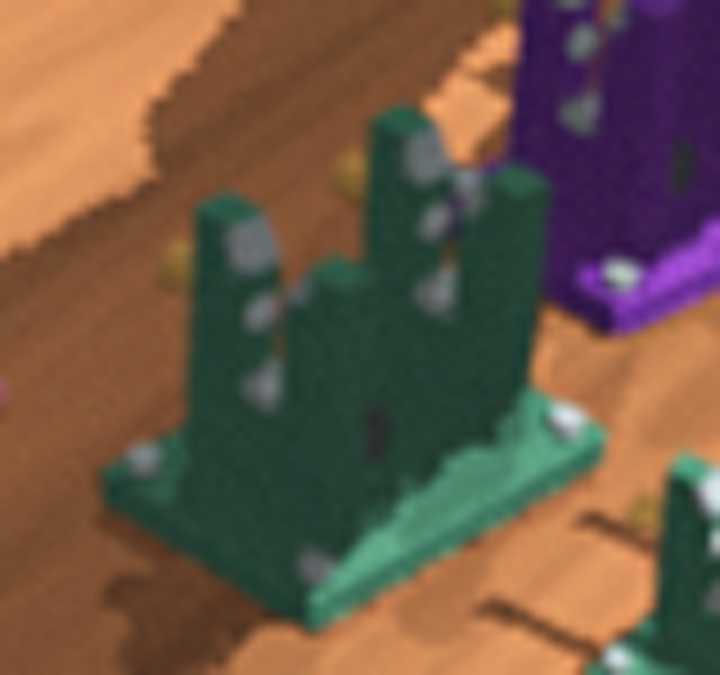

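Both mouths agree between wrist and top views (predicted vs read within about 0.4 px). The stand is at (0.5158, -0.2165), yaw -8.3°. Now to the roller.

Run:
```python
from h import *
plan([.497,.04,.20],9.5)
```

```text
turn [-2.903e-01  1.000e-04 -1.000e-03] shift [ 0.0146 -0.0553 -0.281 ] rows>= 4.6
```

{"op": "move_arm", "data": {
  "steps": [
    [-0.06,0,0,0.003,-0.01,-0.055,0],
    [-0.12,0,0,0.006,-0.022,-0.115,0],
    [-0.18,0,0,0.009,-0.033,-0.175,0],
    [-0.24,0,0,0.012,-0.045,-0.235,0],
    [-0.29,0,0,0.014,-0.055,-0.281,0]
  ]
}}

```text
time: 3.05
eef_pos: [0.4958, 0.0432, 0.1997]
eef_rot: [1.083, 1.285, -1.083]
ft_force: [-0.0, 0.3, 0.2]
gripper_width: 0.0929
```

{"op": "move_arm", "data": {
  "steps": [
    [0,0,0,0,0,0,0],
    [0,0,0,0,0,0,0]
  ]
}}

```text
time: 3.3
eef_pos: [0.4967, 0.0402, 0.1998]
eef_rot: [1.085, 1.283, -1.085]
ft_force: [0.3, -0.3, 0.0]
gripper_width: 0.0931
```

Run:
```python
from h import *
s=arm.get_state();print(s['time'],s['eef_pos'],s['qd'].round(3))
snap('wrist','wD'); crop('wD',230,60,200,150,4,'cD')
```

```text
3.3 [0.49668289 0.04016296 0.19979977] [-0.033  0.007 -0.005  0.    -0.002 -0.001]
```

View pics/cD.png

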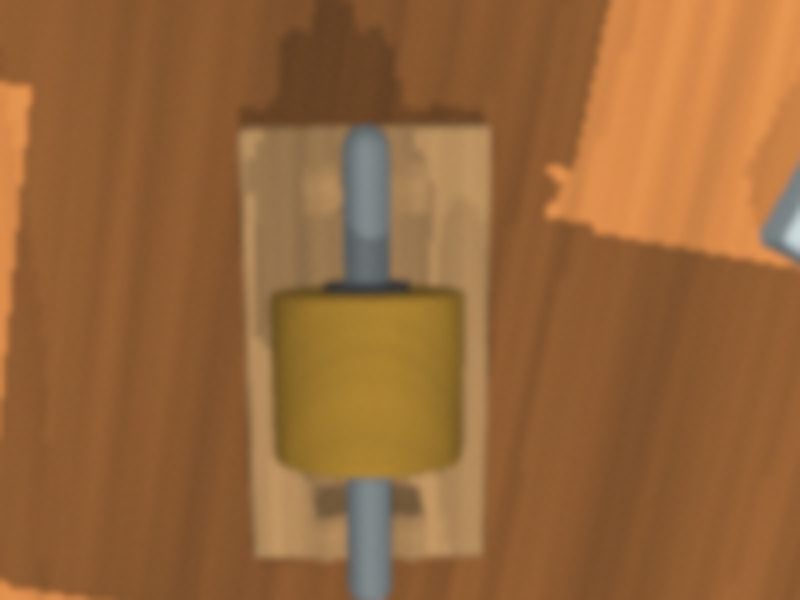

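Run:
```python
from h import *
z=load('wD');t=load('top0');s=load('side0')
q=lambda u,v,h:atz(z,230+u/4,60+v/4,h)
a,b=q(367,125,.045),q(370.5,600,.045);d=a-b;print('tips',a,b,np.hypot(*d[:2]),'yaw',-np.degrees(np.arctan2(d[0],d[1])),'mid',(a+b)/2)
e,f=q(368,290,.07),q(369,477,.07);print('drum edges',e,f,np.hypot(*(e-f)[:2]),(e+f)/2)
print('depth z on drum',atd(z,230+368/4,60+385/4))
X=np.array([*((a+b)/2)[:2],.045])
for Y in (a,b,X): print('top',proj(t,Y),'side',proj(s,Y))
crop('top0',210,200,80,55,10,'ct3');crop('side0',285,220,75,70,9,'cs3')
```

```text
tips [0.48316275 0.13350553 0.045     ] [0.50479918 0.01284503 0.045     ] 0.12258503926445437 yaw 10.166041386988844 mid [0.49398097 0.07317528 0.045     ]
drum edges [0.48956045 0.09619537 0.07      ] [0.49737448 0.05208306 0.07      ] 0.04479904736924386 [0.49346746 0.07413922 0.07      ]
depth z on drum [0.49338135 0.07400909 0.06844321]
top [218.64344783 230.48344936] side [306.7146424  262.76989024]
top [276.63966916 218.81736267] side [333.62969766 232.65160752]
top [247.77328619 224.62428802] side [320.65694745 247.16867559]
```

View pics/ct3.png

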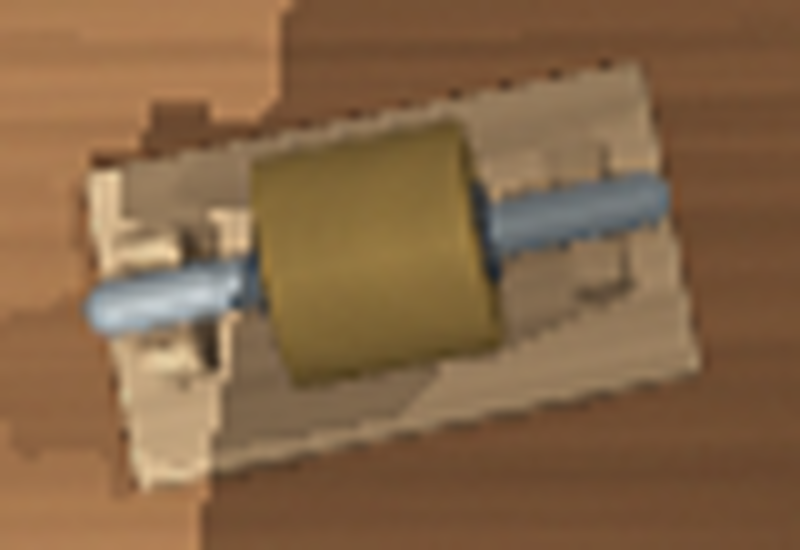

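View pics/cs3.png

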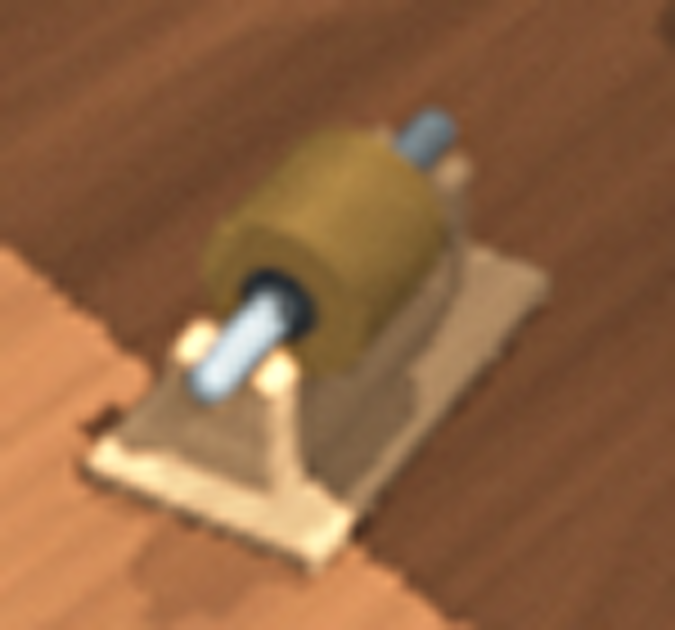

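Roller tips agree across the three views (predicted vs read within 0.7 px). The centre is at (0.4935, 0.0735, 0.045), yaw 10.1°.

Run:
```python
from h import *
plan([.4936,.0737,.026],10.1)
```

```text
turn [-0.0104  0.0003 -0.0001] shift [ 0.1738  0.0024 -0.0343] rows>= 2.8
```

{"op": "move_arm", "data": {
  "steps": [
    [-0.01,0,0,0.03,0.0024,-0.025,0],
    [-0.01,0,0,0.075,0.0024,-0.0345,0],
    [-0.01,0,0,0.11,0.0024,-0.0345,0],
    [-0.01,0,0,0.145,0.0024,-0.0345,0],
    [-0.01,0,0,0.165,0.0024,-0.0345,0]
  ]
}}

```text
time: 3.98
eef_pos: [0.4925, 0.0727, 0.0325]
eef_rot: [1.079, 1.288, -1.082]
ft_force: [-0.0, -0.7, 0.1]
gripper_width: 0.0927
```

Run:
```python
from h import *
plan([.4936,.0737,.026],10.1); s=arm.get_state(); print(s['eef_pos'],s['ft_force'])
```

```text
turn [-0.0028 -0.0002  0.0027] shift [ 0.0065  0.0013 -0.0008] rows>= 0.1
[0.49246743 0.07270903 0.03251987] [-0.01625495 -0.68228723  0.14885503]
```

{"op": "move_arm", "data": {
  "steps": [
    [0,0,0,0.008,0.0005,-0.0005,0],
    [0,0,0,0.008,0.0005,-0.0005,0],
    [0,0,0,0.008,0.0005,-0.0005,0.5],
    [0,0,0,0.008,0.0005,-0.0005,0.7],
    [0,0,0,0.008,0.0005,-0.0005,0.7]
  ],
  "force": 20
}}

```text
time: 4.6
eef_pos: [0.4945, 0.0748, 0.0273]
eef_rot: [1.079, 1.286, -1.078]
ft_force: [-0.0, 0.2, -0.4]
gripper_width: 0.0676
```

{"op": "move_arm", "data": {
  "steps": [
    [0,0,0,0,0,0,0.8],
    [0,0,0,0,0,0,0.8],
    [0,0,0,0,0,0,0.8],
    [0,0,0,0,0,0,0.8]
  ],
  "force": 55
}}

```text
time: 5.1
eef_pos: [0.4934, 0.0747, 0.0266]
eef_rot: [1.078, 1.288, -1.079]
ft_force: [-5.8, -0.9, 4.6]
gripper_width: 0.049
```

{"op": "move_arm", "data": {
  "steps": [
    [0,0,0,-0.003,0,0,0.8],
    [0,0,0,-0.012,0,0,0.8],
    [0,0,0,-0.03,0,0,0.8],
    [0,0,0,-0.05,0,0,0.8],
    [0,0,0,-0.05,0,0,0.8]
  ]
}}

```text
time: 5.72
eef_pos: [0.4962, 0.0749, 0.0796]
eef_rot: [1.081, 1.283, -1.075]
ft_force: [0.4, 0.1, -6.7]
gripper_width: 0.0488
```

Run:
```python
from h import *
s=arm.get_state(); print(s['eef_pos'],s['ft_force'],s['gripper_width'])
snap('side','sE');snap('wrist','wE');snap('top','tE'); crop('sE',270,190,100,80,7,'csE')
```

```text
[0.49621837 0.07489113 0.07957745] [ 0.39832495  0.06562446 -6.71520494] 0.04880363608208174
```

View pics/csE.png

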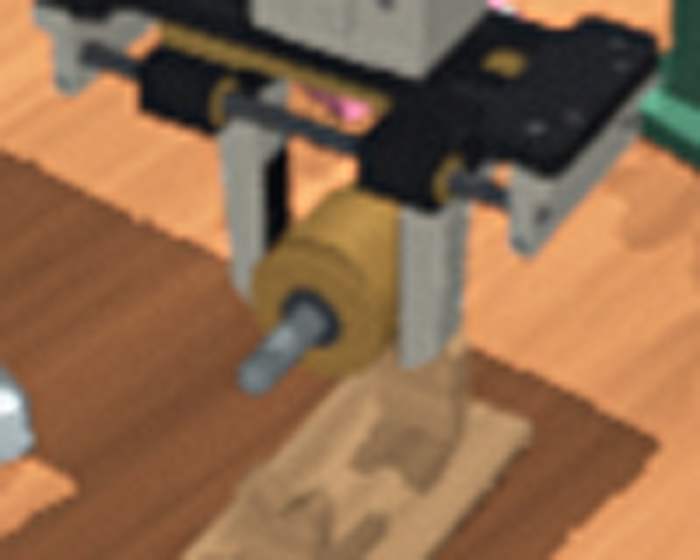

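View pics/wE.png

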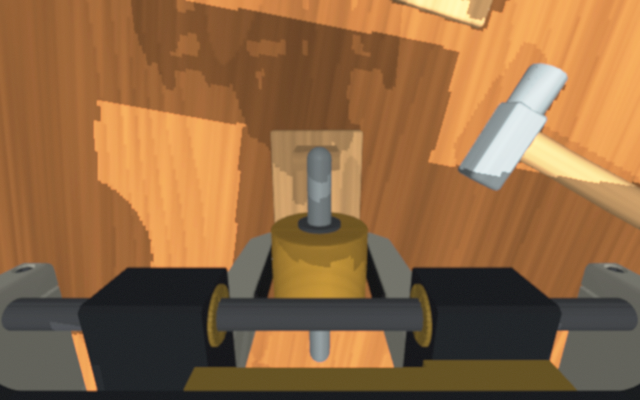

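```bash
cat >> h.py <<'E'
def axle_tool(f,s,ptsuv,tip=None):
    z=load(f); R=Ro.from_rotvec(s['eef_rot']).as_matrix()
    for u,v in ptsuv:
        p=atd(z,u,v); print((u,v),'world',p.round(4),'tool',(R.T@(p-s['eef_pos'])).round(4))
E
python3 - <<'E'
from h import *
s=arm.get_state()
axle_tool('wE',s,[(319,155),(319,170),(319,185),(319,200),(319,212),(320,338),(320,345),(320,352),(319,230),(319,260),(319,285)])
crop('wE',260,130,120,110,6,'cE1');crop('wE',270,300,100,80,6,'cE2')
crop('tE',210,180,80,60,9,'ctE')
E
```

```text
(319, 155) world [0.4845 0.1311 0.1006] tool [-0.0244  0.0009 -0.057 ]
(319, 170) world [0.4857 0.1244 0.1018] tool [-0.0255  0.0009 -0.0502]
(319, 185) world [0.487  0.1173 0.1017] tool [-0.0254  0.0009 -0.043 ]
(319, 200) world [0.4883 0.11   0.1016] tool [-0.0253  0.0009 -0.0356]
(319, 212) world [0.4893 0.104  0.1017] tool [-0.0254  0.0009 -0.0296]
(320, 338) world [0.5029 0.0311 0.1004] tool [-0.0241  0.0014  0.0446]
(320, 345) world [0.5035 0.0273 0.1014] tool [-0.0251  0.0014  0.0485]
(320, 352) world [0.5044 0.0226 0.1013] tool [-0.0251  0.0014  0.0533]
(319, 230) world [0.4906 0.097  0.1071] tool [-0.0308  0.0009 -0.0224]
(319, 260) world [0.4921 0.0884 0.1204] tool [-0.0441  0.0008 -0.0137]
(319, 285) world [0.4943 0.0758 0.1199] tool [-0.0437  0.0008 -0.0009]
```

View pics/cE1.png

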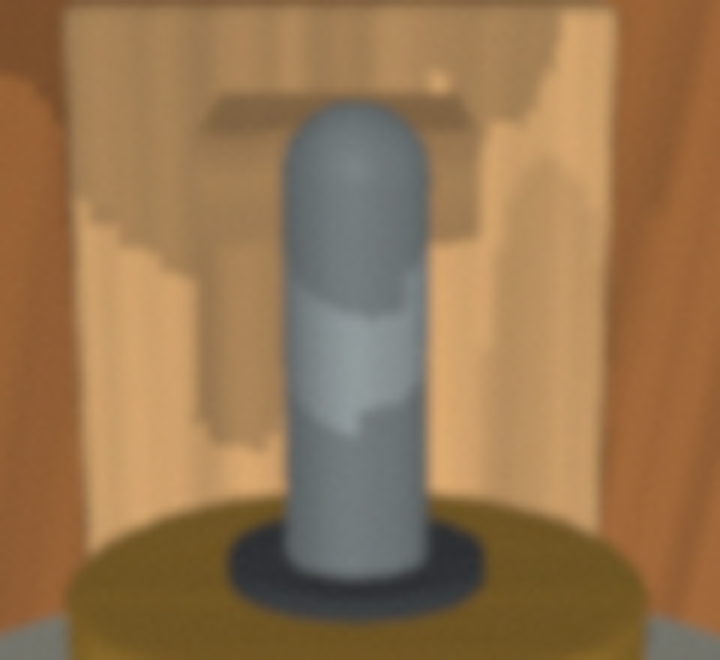

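View pics/cE2.png

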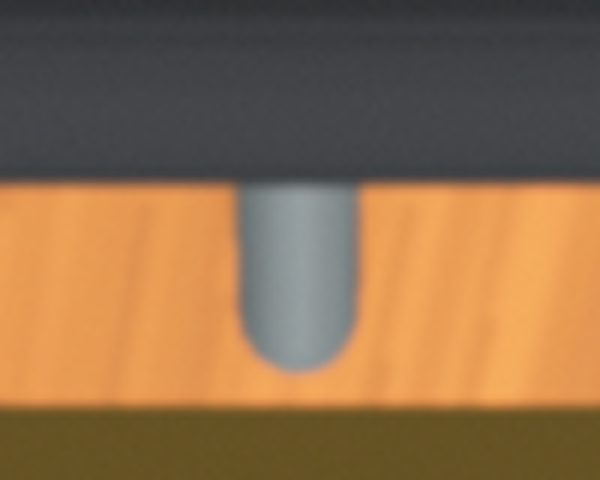

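View pics/ctE.png

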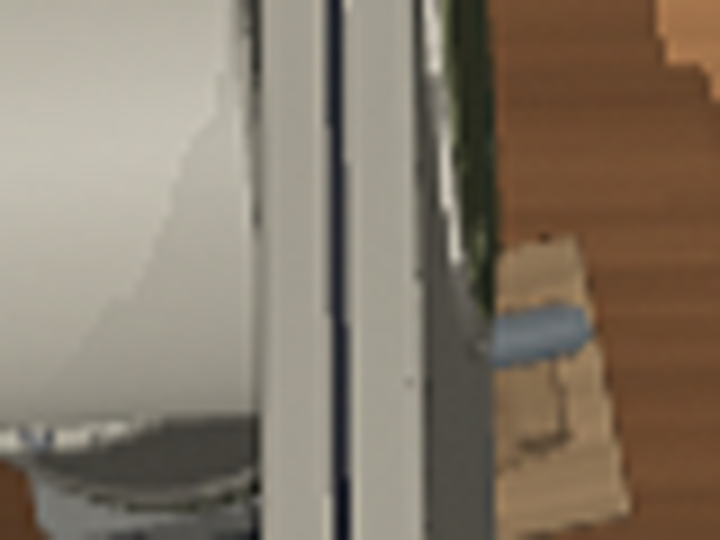

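```bash
cat >> h.py <<'E'
_z=load('wrist0')
_s0=dict(p=np.array([0.19818991,-0.56584553,0.21782808]),r=np.array([2.03926766,0.34818072,-2.03946974]))
_R0=Ro.from_rotvec(_s0['r']).as_matrix()
CT=_R0.T@(-_z['R'].T@_z['t']-_s0['p']); RT=_R0.T@_z['R'].T   # cam in tool
def toolray(z,u,v,x):  # point on ray at tool x
    n=cv2.undistortPoints(np.array([[[u,v]]],float),K(z),z['dist'])[0,0]
    r=RT@np.array([n[0],n[1],1.]); return CT+r*(x-CT[0])/r[0]
def stt():
    s=arm.get_state();R=Ro.from_rotvec(s['eef_rot']).as_matrix()
    print('t',s['time'],'p',s['eef_pos'].round(4),'F',s['ft_force'].round(2),'T',s['wrist_torque'].round(2),'w',round(s['gripper_width'],4))
    a=-R[:,2]; print('yaw',round(np.degrees(np.arctan2(-a[0],a[1])),2),'axle pitch(rad, +y end up)',round(a[2],4),'x tilt',R[:2,0].round(4))
E
python3 - <<'E'
from h import *
z=load('wE')
a=toolray(z,319.4,146.7,-.0193);b=toolray(z,319.7,362,-.0193);print(a,b,(a+b)/2,np.linalg.norm(a-b))
for v in (170,200,345):
    n=cv2.undistortPoints(np.array([[[319.5,v]]],float),K(z),z['dist'])[0,0];print(CT+RT@np.array([n[0],n[1],1])*z['d'][v,319])
stt()
zc=((a+b)/2)[2]
# axle centre world= eef + R@(-.0193,0,zc)
T=rd(-8.3); print(zc)
tgt=np.array([.5158,-.2165,0.165])-T@np.array([-.0193,0,zc]); print(tgt); plan(tgt,-8.3)
E
```

```text
[-0.0193      0.00012446 -0.06027018] [-0.0193      0.00033861  0.06375127] [-0.0193      0.00023153  0.00174055] 0.12402163794323245
[-0.02350252  0.00016586 -0.05000742]
[-0.02324043  0.00017248 -0.03540673]
[-0.02266611  0.0002086   0.04885604]
t 5.875 p [0.4936 0.0748 0.0763] F [-0.37  0.1  -6.98] T [-0.   -0.08 -0.02] w 0.0489
yaw 10.08 axle pitch(rad, +y end up) 0.0001 x tilt [-0.0004  0.    ]
0.001740546997430946
[ 0.51605126 -0.21477768  0.1457    ]
turn [ 0.3208 -0.      0.0004] shift [-0.0694 -0.0286  0.289 ] rows>= 4.8
```

{"op": "move_arm", "data": {
  "steps": [
    [0.02,0,0,-0.03,-0.003,0.015,0.8],
    [0.08,0,0,-0.055,-0.008,0.06,0.8],
    [0.14,0,0,-0.07,-0.013,0.11,0.8],
    [0.2,0,0,-0.07,-0.018,0.16,0.8],
    [0.26,0,0,-0.07,-0.023,0.21,0.8]
  ]
}}

```text
time: 6.5
eef_pos: [0.5076, -0.1374, 0.1459]
eef_rot: [1.272, 1.168, -1.273]
ft_force: [1.8, 0.2, -7.2]
gripper_width: 0.0489
```

Run:
```python
from h import *
stt();plan([.516,-.2148,.146],-8.3)
```

```text
t 6.5 p [ 0.5076 -0.1374  0.1459] F [ 1.82  0.24 -7.19] T [-0.06 -0.1   0.02] w 0.0489
yaw -4.92 axle pitch(rad, +y end up) 0.0004 x tilt [-0.0009  0.0005]
turn [ 0.059  -0.0004  0.001 ] shift [-0.0002  0.015   0.0764] rows>= 1.2
```

{"op": "move_arm", "data": {
  "steps": [
    [0.03,0,0,0,0.007,0.035,0.8],
    [0.05,0,0,0,0.012,0.06,0.8],
    [0.06,0,0,0,0.015,0.0765,0.8],
    [0.06,0,0,0,0.015,0.0765,0.8],
    [0.06,0,0,0,0.015,0.0765,0.8]
  ]
}}

```text
time: 7.12
eef_pos: [0.5164, -0.2126, 0.1461]
eef_rot: [1.314, 1.139, -1.314]
ft_force: [-0.6, 0.3, -7.1]
gripper_width: 0.049
```

Run:
```python
from h import *
stt();plan([.516,-.2148,.146],-8.3); snap('wrist','wF'); snap('side','sF'); crop('wF',240,120,160,130,5,'cF'); crop('sF',340,100,100,110,6,'csF'); stt()
```

```text
t 7.125 p [ 0.5164 -0.2126  0.1461] F [-0.55  0.28 -7.11] T [-0.01 -0.06 -0.02] w 0.049
yaw -8.21 axle pitch(rad, +y end up) 0.0008 x tilt [-0.0008  0.001 ]
turn [ 0.0015 -0.0008  0.0009] shift [ 0.0001 -0.0001  0.0023] rows>= 0.0
t 7.225 p [ 0.5166 -0.2124  0.1464] F [-0.11 -0.7  -7.28] T [ 0.02 -0.16  0.01] w 0.0492
yaw -8.18 axle pitch(rad, +y end up) 0.0005 x tilt [-0.0003  0.0005]
```

View pics/cF.png

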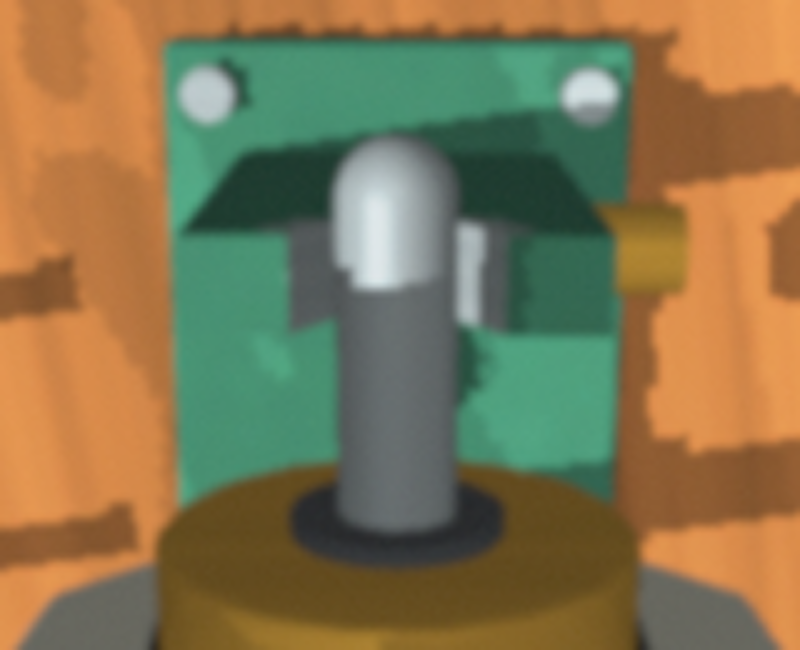

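View pics/csF.png

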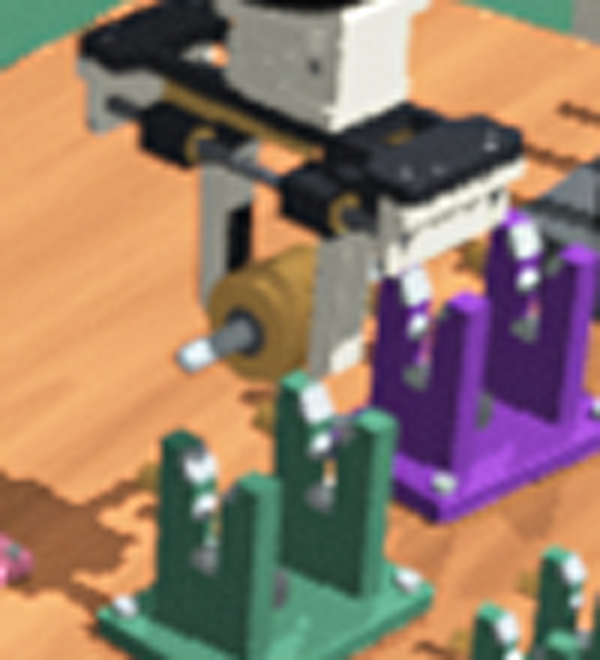

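The axle (col 397.5 in the crop) lies over the middle of slot B's mouth (col 399) and the cheek edges are square to the tool. Lowering.

{"op": "move_arm", "data": {
  "steps": [
    [0,0,0,0.015,-0.0003,0.0022,0.8],
    [0,0,0,0.03,-0.0003,0.0022,0.8],
    [0,0,0,0.045,-0.0003,0.0022,0.8],
    [0,0,0,0.05,-0.0003,0.0022,0.8],
    [0,0,0,0.05,-0.0003,0.0022,0.8]
  ]
}}

```text
time: 7.85
eef_pos: [0.5156, -0.2154, 0.0959]
eef_rot: [1.314, 1.139, -1.315]
ft_force: [-0.2, 0.4, -7.4]
gripper_width: 0.0493
```

Run:
```python
from h import *
stt();plan([.516,-.2148,.076],-8.3); snap('wrist','wG');crop('wG',240,120,160,130,5,'cG')
```

```text
t 7.85 p [ 0.5156 -0.2154  0.0959] F [-0.17  0.44 -7.36] T [-0.04 -0.08  0.05] w 0.0493
yaw -8.25 axle pitch(rad, +y end up) 0.0005 x tilt [-0.0011  0.0007]
turn [ 0.0008 -0.0005  0.0012] shift [ 0.0199  0.0003 -0.0006] rows>= 0.3
```

View pics/cG.png

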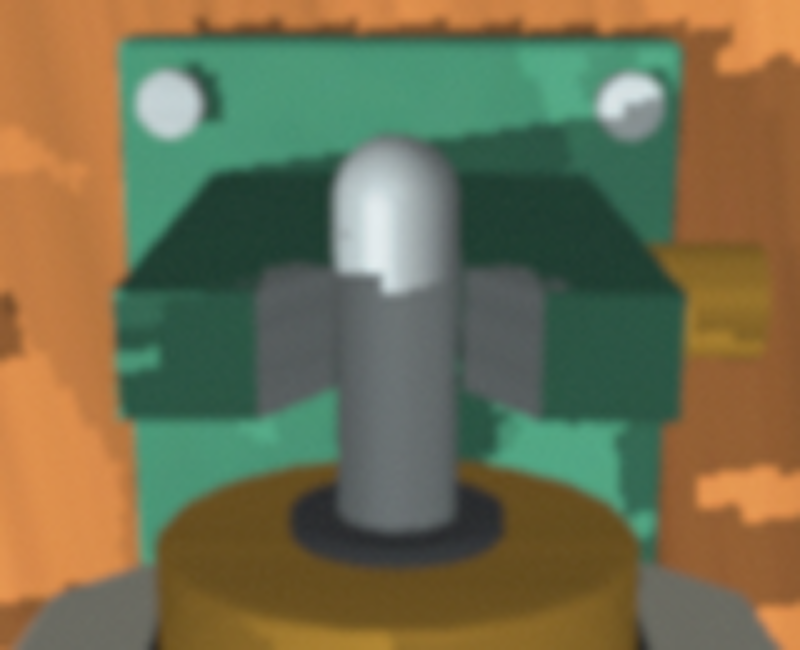

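{"op": "move_arm", "data": {
  "steps": [
    [0,0,0,0.005,0.0005,0,0.8],
    [0,0,0,0.01,0.0005,0,0.8],
    [0,0,0,0.015,0.0005,0,0.8],
    [0,0,0,0.018,0.0005,0,0.8],
    [0,0,0,0.018,0.0005,0,0.8]
  ]
}}

```text
time: 8.52
eef_pos: [0.5162, -0.2156, 0.0782]
eef_rot: [1.314, 1.138, -1.315]
ft_force: [-0.9, -0.0, -6.1]
gripper_width: 0.0485
```

Run:
```python
from h import *
stt();snap('wrist','wH');crop('wH',240,120,160,130,5,'cH')
```

```text
t 8.525 p [ 0.5162 -0.2156  0.0782] F [-0.95 -0.02 -6.14] T [-0.05 -0.08 -0.01] w 0.0485
yaw -8.25 axle pitch(rad, +y end up) 0.0003 x tilt [-0.0006  0.0004]
```

View pics/cH.png

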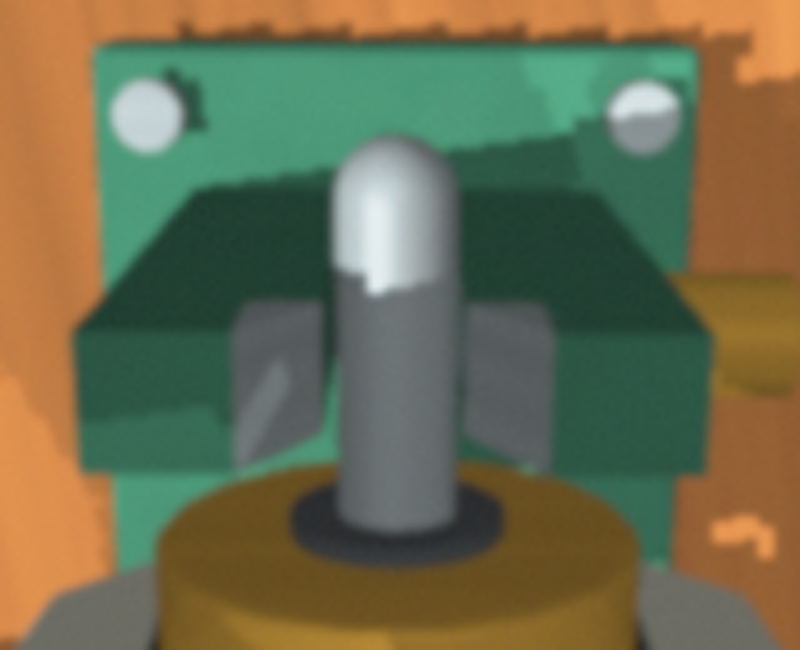

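{"op": "move_arm", "data": {
  "steps": [
    [0,0,0,0.004,-0.0003,0,0.8],
    [0,0,0,0.008,-0.0003,0,0.8],
    [0,0,0,0.011,-0.0003,0,0.8],
    [0,0,0,0.012,-0.0003,0,0.8]
  ]
}}

```text
time: 9.07
eef_pos: [0.516, -0.2156, 0.0663]
eef_rot: [1.314, 1.138, -1.315]
ft_force: [-1.2, 0.4, -3.1]
gripper_width: 0.049
```

{"op": "move_arm", "data": {
  "steps": [
    [0,0,0,0.001,0,0,0.8],
    [0,0,0,0.002,0,0,0.8]
  ]
}}

```text
time: 9.32
eef_pos: [0.5162, -0.2156, 0.0659]
eef_rot: [1.314, 1.138, -1.315]
ft_force: [-8.4, 4.7, 10.4]
gripper_width: 0.0491
```

{"op": "move_arm", "data": {
  "steps": [
    [0,0,0,0.001,0,0,0.8],
    [0,0,0,0.002,0,0,0.8]
  ]
}}

```text
time: 9.57
eef_pos: [0.5168, -0.2158, 0.0656]
eef_rot: [1.315, 1.137, -1.314]
ft_force: [-12.4, 5.3, 18.8]
gripper_width: 0.0491
```

{"op": "move_arm", "data": {
  "steps": [
    [0,0,0,-0.002,0,0,0.8],
    [0,0,0,-0.004,-0.0005,0,0.8]
  ]
}}

```text
time: 9.82
eef_pos: [0.5156, -0.2157, 0.0668]
eef_rot: [1.314, 1.137, -1.315]
ft_force: [0.2, -1.2, -7.2]
gripper_width: 0.0492
```

Run:
```python
from h import *
stt();snap('wrist','wI');crop('wI',240,120,160,130,5,'cI');snap('side','sI');crop('sI',340,130,100,100,6,'csI')
z=load('wI')
for v in (165,180,195,210):
    n=cv2.undistortPoints(np.array([[[319.5,v]]],float),K(z),z['dist'])[0,0];print(CT+RT@np.array([n[0],n[1],1])*z['d'][v,319])
stt()
```

```text
t 9.825 p [ 0.5156 -0.2157  0.0668] F [ 0.23 -1.16 -7.21] T [-0.05 -0.13 -0.04] w 0.0492
yaw -8.25 axle pitch(rad, +y end up) -0.0002 x tilt [ 0.0001 -0.0002]
[-0.02288108  0.00016637 -0.05224314]
[-0.0221348   0.00017109 -0.04494901]
[-0.02368347  0.00017039 -0.0380106 ]
[-0.02313682  0.0001748  -0.0303385 ]
t 9.925 p [ 0.516  -0.2157  0.0669] F [-0.37  0.64 -6.74] T [-0.06 -0.   -0.02] w 0.0492
yaw -8.25 axle pitch(rad, +y end up) -0.0001 x tilt [ 0.0009 -0.0003]
```

View pics/cI.png

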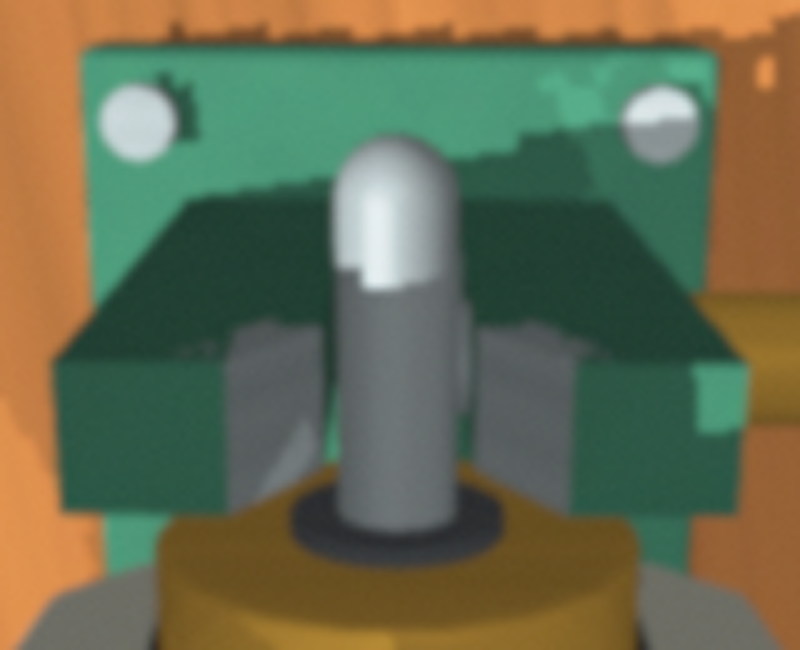

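View pics/csI.png

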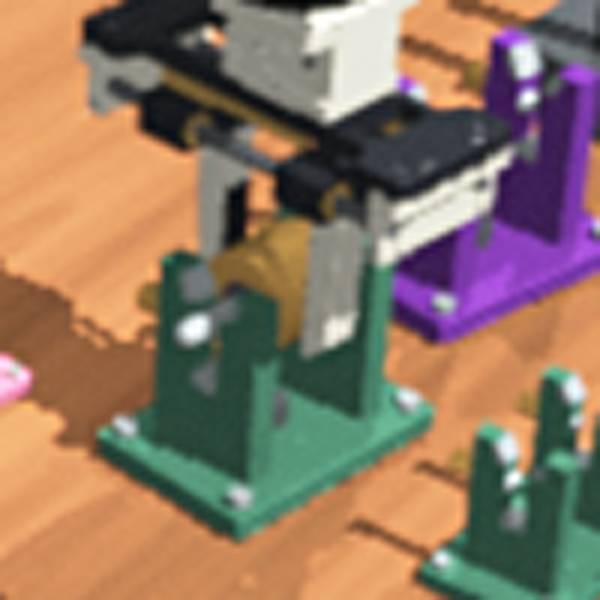

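Contact came at axle z of about 0.085, which puts the axle slightly on the keeper (+x) side of the slot (ball geometry). I'll shift to -x for an easier keeper slope and press again in smaller steps.

{"op": "move_arm", "data": {
  "steps": [
    [0,0,0,0.001,-0.0006,0,0.8],
    [0,0,0,0.002,-0.0006,0,0.8],
    [0,0,0,0.002,-0.0006,0,0.8]
  ]
}}

```text
time: 10.3
eef_pos: [0.5149, -0.2155, 0.0646]
eef_rot: [1.314, 1.138, -1.315]
ft_force: [-3.2, 1.1, -2.3]
gripper_width: 0.049
```

{"op": "move_arm", "data": {
  "steps": [
    [0,0,0,0.0007,0,0,0.8],
    [0,0,0,0.001,0,0,0.8]
  ]
}}

```text
time: 10.55
eef_pos: [0.515, -0.2156, 0.0644]
eef_rot: [1.314, 1.138, -1.315]
ft_force: [-7.7, 3.0, 5.6]
gripper_width: 0.0488
```

{"op": "move_arm", "data": {
  "steps": [
    [0,0,0,0.0004,-0.0005,0,0.8],
    [0,0,0,0.0008,-0.0005,0,0.8]
  ]
}}

```text
time: 10.8
eef_pos: [0.5145, -0.2156, 0.0635]
eef_rot: [1.314, 1.138, -1.315]
ft_force: [-6.8, 0.6, 4.8]
gripper_width: 0.0489
```

Run:
```python
from h import *
stt()
```

```text
t 10.8 p [ 0.5145 -0.2156  0.0635] F [-6.75  0.64  4.85] T [ 0.14  1.06 -0.12] w 0.0489
yaw -8.26 axle pitch(rad, +y end up) -0.0002 x tilt [-0.0002 -0.0002]
```

{"op": "move_arm", "data": {
  "steps": [
    [0,0,0,0.0004,-0.0002,0,0.8],
    [0,0,0,0.0008,-0.0002,0,0.8]
  ]
}}

```text
time: 11.05
eef_pos: [0.5145, -0.2156, 0.0631]
eef_rot: [1.314, 1.137, -1.315]
ft_force: [-8.1, 2.3, 7.9]
gripper_width: 0.0492
```

{"op": "move_arm", "data": {
  "steps": [
    [0,0,0,0.0004,0,0,0.8],
    [0,0,0,0.0008,0,0,0.8]
  ]
}}

```text
time: 11.3
eef_pos: [0.5145, -0.2157, 0.0624]
eef_rot: [1.314, 1.137, -1.315]
ft_force: [-7.7, 1.4, 6.4]
gripper_width: 0.0488
```

Moving through; contact stays around 14–15 N.

{"op": "move_arm", "data": {
  "steps": [
    [0,0,0,0.0005,0,0,0.8],
    [0,0,0,0.001,0,0,0.8]
  ]
}}

```text
time: 11.55
eef_pos: [0.5145, -0.2157, 0.0612]
eef_rot: [1.314, 1.137, -1.315]
ft_force: [-6.7, 0.6, 4.0]
gripper_width: 0.0494
```

{"op": "move_arm", "data": {
  "steps": [
    [0,0,0,0.0005,0,0,0.8],
    [0,0,0,0.001,0,0,0.8]
  ]
}}

```text
time: 11.8
eef_pos: [0.5144, -0.2157, 0.06]
eef_rot: [1.314, 1.137, -1.315]
ft_force: [-6.7, 1.4, 4.2]
gripper_width: 0.0489
```

{"op": "move_arm", "data": {
  "steps": [
    [0,0,0,0.0005,0,0,0.8],
    [0,0,0,0.001,0,0,0.8]
  ]
}}

```text
time: 12.05
eef_pos: [0.5144, -0.2157, 0.0589]
eef_rot: [1.315, 1.137, -1.315]
ft_force: [-6.6, 0.1, 1.6]
gripper_width: 0.0488
```

{"op": "move_arm", "data": {
  "steps": [
    [0,0,0,0.0005,0,0,0.8],
    [0,0,0,0.001,0,0,0.8],
    [0,0,0,0.0015,0,0,0.8],
    [0,0,0,0.002,0,0,0.8],
    [0,0,0,0.0025,0,0,0.8]
  ]
}}

```text
time: 12.68
eef_pos: [0.5144, -0.2155, 0.0559]
eef_rot: [1.315, 1.137, -1.315]
ft_force: [-5.1, -0.4, -0.4]
gripper_width: 0.0493
```

{"op": "move_arm", "data": {
  "steps": [
    [0,0,0,0.0005,0,0,0.8],
    [0,0,0,0.001,0,0,0.8],
    [0,0,0,0.0015,0,0,0.8],
    [0,0,0,0.002,0,0,0.8],
    [0,0,0,0.0025,0,0,0.8]
  ]
}}

```text
time: 13.3
eef_pos: [0.5145, -0.2153, 0.053]
eef_rot: [1.314, 1.138, -1.314]
ft_force: [-2.4, 0.2, -2.2]
gripper_width: 0.0491
```

Run:
```python
from h import *
stt()
```

```text
t 13.3 p [ 0.5145 -0.2153  0.053 ] F [-2.35  0.17 -2.17] T [ 0.05  0.32 -0.09] w 0.0491
yaw -8.24 axle pitch(rad, +y end up) 0.0001 x tilt [0.0001 0.0001]
```

{"op": "move_arm", "data": {
  "steps": [
    [0,0,0,0.0005,0,0,0.8],
    [0,0,0,0.001,0,0,0.8],
    [0,0,0,0.0015,0,0,0.8],
    [0,0,0,0.002,0,0,0.8]
  ]
}}

```text
time: 13.8
eef_pos: [0.5146, -0.2154, 0.0512]
eef_rot: [1.315, 1.137, -1.314]
ft_force: [-0.1, 0.2, -7.3]
gripper_width: 0.049
```

{"op": "move_arm", "data": {
  "steps": [
    [0,0,0,0.0005,0,0,0.8],
    [0,0,0,0.001,0,0,0.8],
    [0,0,0,0.0015,0,0,0.8]
  ]
}}

```text
time: 14.18
eef_pos: [0.5145, -0.2155, 0.0498]
eef_rot: [1.315, 1.137, -1.314]
ft_force: [1.2, -0.8, -6.3]
gripper_width: 0.0485
```

{"op": "move_arm", "data": {
  "steps": [
    [0,0,0,0.0005,0,0,0.8],
    [0,0,0,0.001,0,0,0.8]
  ]
}}

```text
time: 14.42
eef_pos: [0.5146, -0.2155, 0.0488]
eef_rot: [1.315, 1.137, -1.314]
ft_force: [1.9, -1.8, -6.8]
gripper_width: 0.0491
```

{"op": "move_arm", "data": {
  "steps": [
    [0,0,0,0.0005,0.0004,0,0.8],
    [0,0,0,0.001,0.0004,0,0.8]
  ]
}}

```text
time: 14.68
eef_pos: [0.5146, -0.2154, 0.0475]
eef_rot: [1.314, 1.138, -1.315]
ft_force: [-0.6, -0.3, -7.5]
gripper_width: 0.0492
```

{"op": "move_arm", "data": {
  "steps": [
    [0,0,0,0.0005,0,0,0.8],
    [0,0,0,0.001,0,0,0.8]
  ]
}}

```text
time: 14.92
eef_pos: [0.5147, -0.2154, 0.0466]
eef_rot: [1.314, 1.138, -1.315]
ft_force: [0.2, -0.1, -7.1]
gripper_width: 0.049
```

{"op": "move_arm", "data": {
  "steps": [
    [0,0,0,0.0005,0,0,0.8],
    [0,0,0,0.001,0,0,0.8]
  ]
}}

```text
time: 15.18
eef_pos: [0.5148, -0.2154, 0.0457]
eef_rot: [1.314, 1.138, -1.315]
ft_force: [0.2, 0.7, -6.9]
gripper_width: 0.0488
```

{"op": "move_arm", "data": {
  "steps": [
    [0,0,0,0.0005,0,0,0.8],
    [0,0,0,0.001,0,0,0.8]
  ]
}}

```text
time: 15.42
eef_pos: [0.5148, -0.2155, 0.0447]
eef_rot: [1.314, 1.138, -1.314]
ft_force: [-0.2, -0.0, -6.6]
gripper_width: 0.0492
```

{"op": "move_arm", "data": {
  "steps": [
    [0,0,0,0.0005,0,0,0.8],
    [0,0,0,0.001,0,0,0.8]
  ]
}}

```text
time: 15.68
eef_pos: [0.5149, -0.2155, 0.0439]
eef_rot: [1.314, 1.138, -1.314]
ft_force: [-0.2, 0.2, -2.8]
gripper_width: 0.0492
```

{"op": "move_arm", "data": {
  "steps": [
    [0,0,0,0.0005,0,0,0.8],
    [0,0,0,0.001,0,0,0.8]
  ]
}}

```text
time: 15.92
eef_pos: [0.5149, -0.2155, 0.0437]
eef_rot: [1.314, 1.138, -1.314]
ft_force: [-6.4, 3.3, 7.7]
gripper_width: 0.0491
```

Run:
```python
from h import *
stt();R=Ro.from_rotvec(arm.get_state()['eef_rot']).as_matrix();s=arm.get_state();print('tool F',(R.T@s['ft_force']).round(2),'tool T',(R.T@s['wrist_torque']).round(3))
```

```text
t 15.925 p [ 0.5149 -0.2155  0.0437] F [-6.41  3.32  7.69] T [ 0.49  1.02 -0.06] w 0.0491
yaw -8.25 axle pitch(rad, +y end up) -0.0001 x tilt [ 0.0001 -0.0001]
tool F [-7.69 -6.82 -2.36] tool T [ 0.058  0.339 -1.081]
```

{"op": "move_arm", "data": {
  "steps": [
    [0,0,0,0.0003,-0.0006,-0.0002,0.8],
    [0,0,0,0.0005,-0.0006,-0.0002,0.8]
  ]
}}

```text
time: 16.18
eef_pos: [0.5149, -0.2155, 0.0437]
eef_rot: [1.315, 1.136, -1.314]
ft_force: [-4.9, 3.5, 7.9]
gripper_width: 0.0493
```

Run:
```python
from h import *
stt();R=Ro.from_rotvec(arm.get_state()['eef_rot']).as_matrix();s=arm.get_state();print('tool F',(R.T@s['ft_force']).round(2),'tool T',(R.T@s['wrist_torque']).round(3))
```

```text
t 16.175 p [ 0.5149 -0.2155  0.0437] F [-4.87  3.45  7.9 ] T [0.44 0.83 0.01] w 0.0493
yaw -8.25 axle pitch(rad, +y end up) -0.0005 x tilt [ 0.0013 -0.0007]
tool F [-7.91 -5.31 -2.72] tool T [-0.007  0.318 -0.889]
```

{"op": "move_arm", "data": {
  "steps": [
    [0,0,0,0.0005,-0.0003,-0.0002,0.8],
    [0,0,0,0.0007,-0.0003,-0.0002,0.8]
  ]
}}

```text
time: 16.42
eef_pos: [0.515, -0.2155, 0.0437]
eef_rot: [1.315, 1.135, -1.313]
ft_force: [-6.5, 3.3, 11.9]
gripper_width: 0.0489
```

Contact is now about 19 N down (11.9 + 7.1 weight); holding.

{"op": "move_arm", "data": {
  "steps": [
    [0,0,0,0.0001,0,0,0.8],
    [0,0,0,0.0001,0,0,0.8],
    [0,0,0,0.0001,0,0,0.8],
    [0,0,0,0.0001,0,0,0.8],
    [0,0,0,0.0001,0,0,0.8]
  ]
}}

```text
time: 17.05
eef_pos: [0.515, -0.2155, 0.0437]
eef_rot: [1.315, 1.135, -1.313]
ft_force: [-7.0, 3.3, 11.1]
gripper_width: 0.0492
```

Run:
```python
from h import *
stt();snap('side','sJ');crop('sJ',340,130,100,100,6,'csJ');snap('wrist','wJ');crop('wJ',240,120,160,130,5,'cJ');stt()
```

```text
t 17.05 p [ 0.515  -0.2155  0.0437] F [-7.01  3.32 11.1 ] T [0.44 1.06 0.  ] w 0.0492
yaw -8.25 axle pitch(rad, +y end up) -0.0009 x tilt [ 0.0019 -0.0012]
t 17.15 p [ 0.515  -0.2155  0.0437] F [-6.86  3.55 11.09] T [ 0.47  1.06 -0.09] w 0.0488
yaw -8.25 axle pitch(rad, +y end up) -0.0009 x tilt [ 0.0019 -0.0012]
```

View pics/csJ.png

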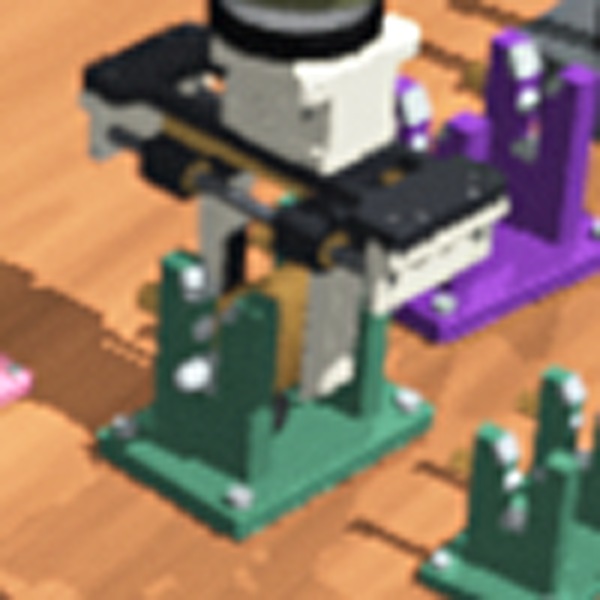

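View pics/cJ.png

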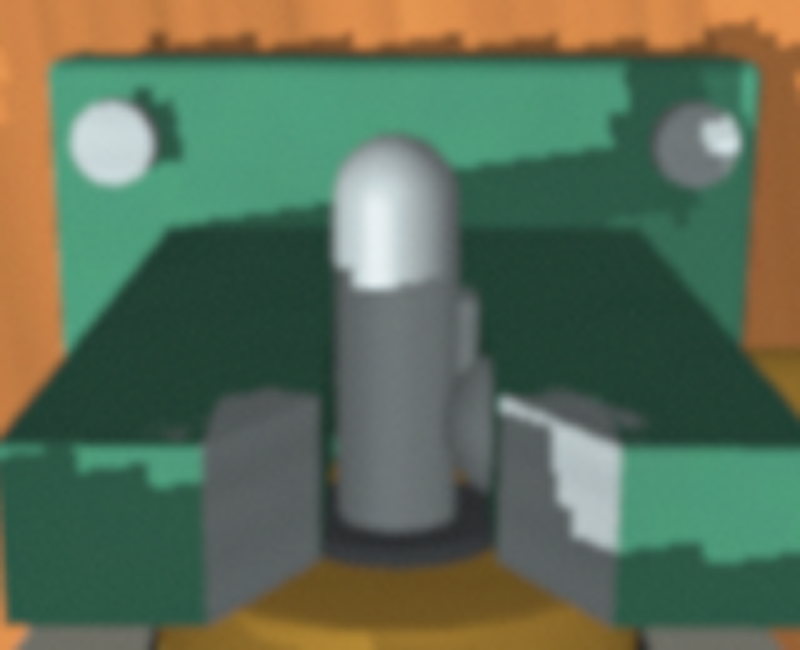

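The axle is down and the keeper ball stands above it in slot B. The push was steady at 18–19 N for over 0.7 s. Next I'll unload, open and retreat.

{"op": "move_arm", "data": {
  "steps": [
    [0,0,0,-0.0008,0,0,0.8],
    [0,0,0,-0.0012,0,0,0.8]
  ]
}}

```text
time: 17.4
eef_pos: [0.5149, -0.2155, 0.0438]
eef_rot: [1.315, 1.135, -1.313]
ft_force: [-1.6, 1.1, 2.4]
gripper_width: 0.0491
```

{"op": "move_arm", "data": {
  "steps": [
    [0,0,0,0,0,0,0.4],
    [0,0,0,0,0,0,0],
    [0,0,0,0,0,0,0],
    [0,0,0,0,0,0,0],
    [0,0,0,0,0,0,0]
  ]
}}

```text
time: 18.02
eef_pos: [0.514, -0.2149, 0.0425]
eef_rot: [1.314, 1.138, -1.314]
ft_force: [0.2, 0.4, -0.5]
gripper_width: 0.0901
```

{"op": "move_arm", "data": {
  "steps": [
    [0,0,0,-0.015,0,0,0],
    [0,0,0,-0.035,0,0,0],
    [0,0,0,-0.07,0,0,0],
    [0,0,0,-0.11,0,0,0],
    [0,0,0,-0.15,0,0,0]
  ]
}}

```text
time: 18.65
eef_pos: [0.5143, -0.2151, 0.196]
eef_rot: [1.315, 1.136, -1.313]
ft_force: [-0.6, -0.9, -0.7]
gripper_width: 0.0928
```

{"op": "move_arm", "data": {
  "steps": [
    [0,0,0,-0.02,0,0.03,0],
    [0,0,0,-0.02,0,0.03,0],
    [0,0,0,-0.02,0,0.03,0]
  ]
}}

```text
time: 19.02
eef_pos: [0.5096, -0.2443, 0.213]
eef_rot: [1.315, 1.137, -1.314]
ft_force: [-0.2, -0.5, -0.6]
gripper_width: 0.0928
```

Run:
```python
from h import *
stt();snap('side','sK');crop('sK',340,130,100,100,6,'csK');snap('wrist','wK');crop('wK',230,60,200,190,4,'cK');snap('top','tK')
```

```text
t 19.025 p [ 0.5096 -0.2443  0.213 ] F [-0.19 -0.54 -0.63] T [-0.03 -0.09  0.06] w 0.0928
yaw -8.28 axle pitch(rad, +y end up) 0.0002 x tilt [0.0004 0.0002]
```

View pics/csK.png

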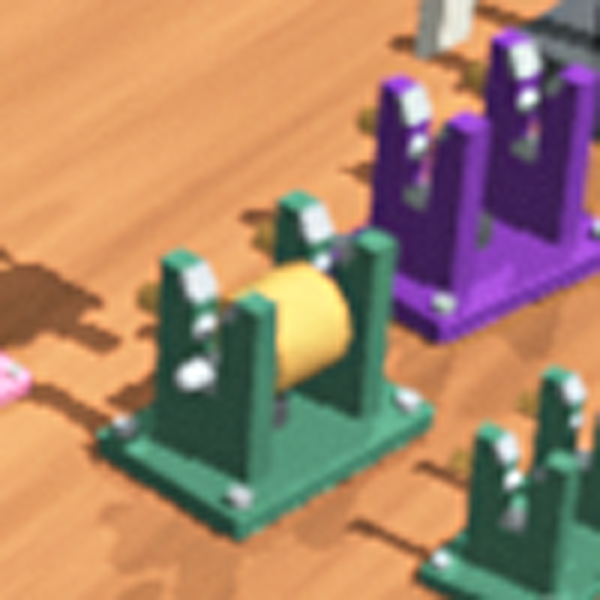

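View pics/cK.png

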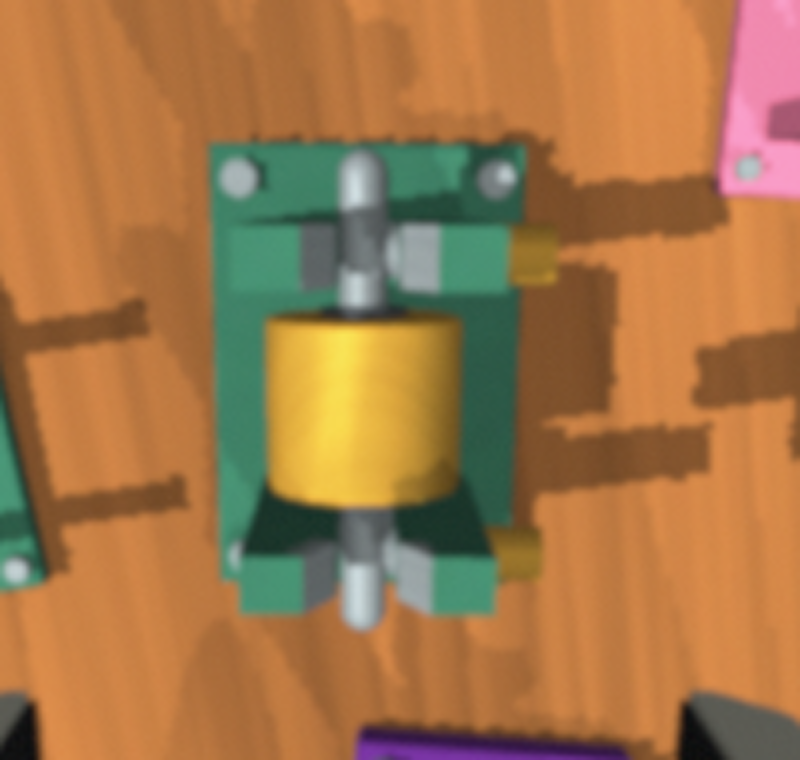

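View pics/tK.png

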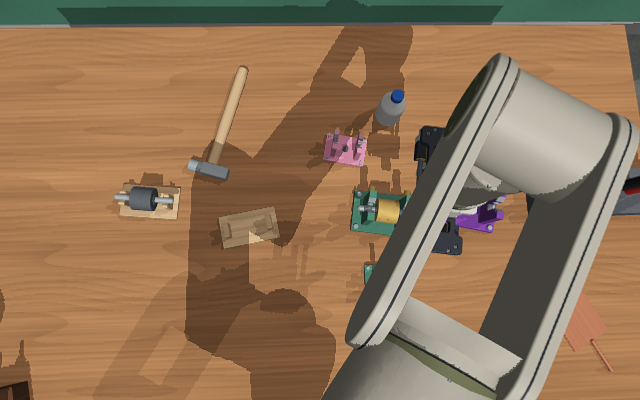

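Run:
```python
from h import *
z=load('wK');q=lambda u,v,h:atz(z,230+u/4,60+v/4,h)
a,b=q(362,150,.063),q(361,630,.063);d=a-b
print(a,b,np.hypot(*d[:2]),'yaw',-np.degrees(np.arctan2(d[0],d[1])),(a+b)/2)
for v in (165,175,185,195,275,285,295,525,540,570,590,605): print(v,atd(z,230+362/4,60+v/4).round(4))
stt()
```

```text
[ 0.52298903 -0.15658958  0.063     ] [ 0.50520174 -0.27850794  0.063     ] 0.12320906740387463 yaw -8.300608128268149 [ 0.51409538 -0.21754876  0.063     ]
165 [ 0.5225 -0.1601  0.0665]
175 [ 0.5221 -0.1624  0.0661]
185 [ 0.5218 -0.1647  0.0677]
195 [ 0.5215 -0.167   0.0677]
275 [ 0.5188 -0.1857  0.0655]
285 [ 0.5185 -0.1879  0.0686]
295 [ 0.5181 -0.1904  0.067 ]
525 [ 0.5098 -0.2484  0.0673]
540 [ 0.5092 -0.2522  0.0682]
570 [ 0.5081 -0.2604  0.0677]
590 [ 0.5073 -0.266   0.0671]
605 [ 0.5067 -0.2701  0.0673]
t 19.175 p [ 0.5092 -0.2437  0.2116] F [-0.48  1.13  0.09] T [-0.08 -0.11 -0.  ] w 0.0928
yaw -8.22 axle pitch(rad, +y end up) 0.0009 x tilt [-0.0015  0.0011]
```

Run:
```python
from h import *
print(arm.job_done())
```

```text
the job is handed in; nothing more can be done
None
```

The brass roller is seated in the larger green stand, past both keepers and released, and the job is handed in (about 19 s on the robot's clock). `job_done` gives no verdict.

**Keepers:** The first try at them stalled because the axle sat slightly toward +x. Contact reached about 29 N, under the 36 N limit. I backed off, shifted the axle toward -x and fed it through at up to about 17 N.

**Seat and push:** The seats were felt with the axle centre about 63 mm up. I held a steady push of 18–19 N downward for over 0.7 s, with about 7–8 N of sideways force as well, then unloaded, opened and retreated.

**Last checks:**
- **Level:** both axle ends read the same height, with the top surface at about 67 mm. That puts the centre at 61–63 mm; the depth and touch readings differ by 1–2 mm.
- **Position:** the axle yaw is -8.3°, matching the stand. It sits about 1–2 mm off the slot middle toward -x and about 1 mm endways, from a calibration good to about 2 mm.
- **Surroundings:** in the last top view the dark roller, hammer and bottle look unmoved, and the gripper is clear and empty.

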